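# Set the battery charger's rate lever to its third click and start it

### The arm

A 7-joint arm with a two-finger parallel gripper is mounted at the origin on a cart in front of the work surface, level with it; the furniture and walls round the work are solid. World frame = base frame: x ahead of the robot, y to its left, z up, the work surface at z = 0. Lengths are in m, angles in rad, forces in N, time in s.
With the tool pointing down it reaches from about 0.425 to 0.875 m from the base axis. Payload 4.7 kg.
Tool frame: the origin (TCP) lies at the centre of the arm's flange, where the gripper is bolted on; the fingertips stand 182 mm ahead of it and the grasp point (between the pads) lies ahead of it (ctrl.hold_point_z is the z of the grasp point in the tool frame, in m); z points along the fingers, y is the direction in which the jaws open and shut (so a half turn about z gives the same grasp; the last joint's range is limited). The gripper opens to 87 mm and grips with 3 to 60 N. Pads are 19 mm wide; open, the fingers measure 117 mm over their backs; the gripper's body (75 mm by 190 mm) begins 51 mm behind the grasp point.
Start: joints at [1.322, 0.321, -0.07, 1.45, 0.023, 1.371, -0.057], TCP at [0.169, -0.628, 0.405] pointing down, gripper open.
Joint ranges: [-2.86, 2.86], [-0.3, 2.09], [-1.38, 1.24], [0.06, 2.45], [-1.56, 4.7], [0.09, 2.05], [-2.69, 2.69]. Speed limits (rad/s): [2.57, 2.57, 3.14, 3.14, 3.14, 3.14, 3.14].

### API

Orientations are given as a rotation vector (axis times angle).
In Python, from bench import get_state, imaging, workorder, ctrl gives the robot as it stands.
- The arm moves only by the tool step_arm, never from a script. Its argument "increments" is a list of rows, each an object of numbers: "claw": the opening, from 0 (shut) to 1 (fully open); "tx", "ty", "tz": the shift along the tool's x, y, z in m; "spin": the turn about the tool's z in degrees. A call has 1 to 8 rows; each row is the pose to reach, as a shift and turn from the pose commanded when the call began, along the tool's axes at that moment; what a row does not reach only later rows make up. A row lasts 1/12 s, in which the tool goes at most 41.7 mm and 7.16 degrees, less where a joint would pass 70% of its speed; a pose out of reach is approached as far as the arm can. A call with a gripper value outside its range is refused whole. The fingers move at their own pace and stop on an object; "force" is the grip in N (left out, the last holds). Time passes only in rows, so rows that repeat a pose let the fingers close. It gives the time, the measured TCP pose, the force and the opening at its end, in the units of the state.
- get_state(): the state, without advancing time (a new reading comes with each control period).
- imaging.get_image(name): name is "scene" or "top" or "wrist"; returns the picture (420x560x3 uint8, blue, green, red); there is no depth.
- imaging.camera_params(name): a dict with "intrinsics" (3x3 intrinsics, pixels), "camera_from_world" (4x4, takes a point from world to camera coordinates). Camera axes: x right, y down, z forward; pixel columns grow to the right and rows downward; lengths in m; the calibration is good to about 2 mm. A picture is of the moment at which its call begins: read the wrist's pose just before it. camera_params takes no time and is no camera call; for the wrist camera it gives the pose at the moment of the call.
- workorder.close_job(): hands the job in, once; it reports no verdict.
The state is a dict: "time": time; "joint_positions": joint angles; "qd": joint speeds; "joint_torque": joint torques, N m; "position": TCP position; "tool_rot": TCP orientation; "ft_force": force on the tool from outside, world axes, zero at the start; "torque": the same for the moment, N m; "grip_width": opening from 0.0 (shut) to 1.0 (fully open).
Only numpy, scipy, OpenCV 4.12 (cv2) and the standard library are available. Lean on these libraries where they do the work, as an engineer would, in place of code of your own. Each camera call takes 0.05 s, during which the arm holds its last target. There are 200 camera calls.

### The job

On the battery charger's top, push the rate lever away from its off end, click by click, and stop at the third click counted from off, without running on past it; then with the lever standing there press the round start button down, and let it come back up. The lever now stands at off or at the first click. Only push and press with the fingertips: do not lift or shove the charger about, and leave the bearing, the oil filter and the roll of tape where they are.

Things in the scene. Friction and masses are not known exactly. Their poses are not given: they have to be found in the camera images.
- charger: Grey battery charger, 150 (x) x 220 (y) mm, flat top 75 mm up, 4.5 kg, loose on rubber feet. Origin: centre of its underside, z up, front (meter window) to -x. On top: lever slot along y at x -32 mm, from y -32 (off) to +32; start button at x +44, y +60. Behind the slot a mark for each lever place: a round dot at off, then four bars, each longer than the last.
- rate_lever (a joint): Lever travel in m along the charger's +y: 0 off, then a notch (click) every 16 mm: 0.016, 0.032, 0.048 (third), 0.064 (fourth, end stop). Crests half-way between notches (the third's: 0.040, 0.056) take about 6 to 9 N along the slot; past a crest the lever snaps by itself into the next notch, up to 8 mm ahead of the finger. Starts at off or at the first click.
- lever_top (a point): Centre of the top of the lever's black paddle; moves with it. The paddle is 26 mm along the charger's x, 9 mm thick along its y, and stands from 7 to 33 mm above the charger's top. The top is clear for fingers along the whole slot and 60 mm beyond its off end.
- third_notch (a point): Fixed point on the charger's top, at the middle of the slot's width, below the centre of the paddle when the lever stands at the third click.
- start_button_top (a point): Centre of the start button's top face: round grey push button, 26 mm across, 18 mm above the charger's top when up, in a round black collar 42 mm across and 10 mm high.
- start_button (a joint): Travel of the start button in m: 0 up, 0.006 fully down (about 5 N); springs back. 0.004 counts as pressed.
- bearing_mid (a point): Middle of a steel ball bearing, 52 mm across and 15 mm high, lying flat on the charger's top at the back right; bystander, loose.
- oil_filter_mid (a point): Middle of a white oil filter, 70 mm across and 76 mm high, standing on the bench to the left of the charger; bystander, loose.
- tape_roll_mid (a point): Middle of a black roll of tape, 57 mm across and 19 mm high, lying on the bench to the right of the charger; bystander, loose.

How it is judged:
On the way, in this order (a step that is already met when the one before it is completed fails the run):
1. the rate lever stands at the third click (value of joint rate_lever between 0.044 and 0.052 m and value of joint start_button below 0.0025 m), for 0.2 s.
2. the start button is pressed down with the lever at the third click (value of joint rate_lever between 0.044 and 0.052 m and value of joint start_button above 0.004 m), for 0.05 s.
At the end, for the whole second after the job is handed in: The rate lever is within 4 mm of the third click, the start button has been pressed after that and is up again, the charger stands level, at rest and within 20 mm of where it was, and the bearing, oil filter and tape are within 30 mm of where they were (value of joint rate_lever between 0.044 and 0.052 m and distance of charger from where it was at the start of the episode below 0.02 m and value of joint start_button below 0.0015 m and linear speed of charger below 0.02 m/s and angle between charger's own z axis and vertical below 0.05 rad and distance of each of bearing_mid, oil_filter_mid, tape_roll_mid from where it was at the start of the episode below 0.03 m); the robot touches nothing.
It fails at once if the lever runs past the third click (value of joint rate_lever above 0.0555 m).
It fails at once if the start button is pressed while the lever is not at the third click (value of joint start_button above 0.004 m and not (value of joint rate_lever between 0.044 and 0.052 m)).
It fails at once if the charger is lifted, tipped or shoved about (distance of charger from where it was at the start of the episode above 0.02 m or angle between charger's own z axis and vertical above 0.1 rad).
It fails at once if the bearing, oil filter or tape is moved or lifted (distance of any of bearing_mid, oil_filter_mid, tape_roll_mid from where it was at the start of the episode above 0.03 m).
It also fails if it takes over 48 s, if anything falls off the work surface, if the arm or the gripper's body presses on something with over 40 N, if the wrist force passes 120 N, or if a joint passes its speed limit or range.

## Working session

There is one attempt and no reset: what is moved stays moved. The work goes in short steps, Python scripts to look and compute and a tool call to move; the robot and the scene stay as the last step left them, time stands still between calls to the robot, and variables do not carry over. Pictures are saved under pics/ and viewed, on a budget of 10 in all, crops included, one or two more only if the job needs it, and the job is handed in when it is done.

Besides the shell and the picture viewer there is one more tool, called after "Emit:" by a JSON object that holds its "method" and its "body", one argument or row to a line. step_arm: Moves the arm, as the interface text tells. Its arguments: {"type":"object","properties":{"increments":{"type":"array"},"force":{"type":"number"}},"required":["increments"]}

```bash
mkdir -p pics; ls; python3 - <<'E'
from bench import get_state, imaging, ctrl
import cv2,json
s=get_state(); print(s['time'],s['position'],s['tool_rot'],ctrl.hold_point_z)
for n in ('scene','top'):
    cv2.imwrite(f'pics/{n}0.png',imaging.get_image(n)); p=imaging.camera_params(n); print(n,p)
E
```

```text
pics
0.0 [ 0.16875127 -0.62751052  0.40368581] [-3.11271418e+00 -4.11310798e-01  4.78987259e-04] 0.1635
scene {'intrinsics': array([[486.48577687,   0.        , 276.89857578],
       [  0.        , 486.48577687, 211.59854624],
       [  0.        ,   0.        ,   1.        ]]), 'camera_from_world': array([[ 0.47840321, -0.87811131, -0.00713397,  0.03672125],
       [-0.63112994, -0.33817412, -0.69807827,  0.4809152 ],
       [ 0.6105779 ,  0.33846534, -0.71598592,  0.60224627],
       [ 0.        ,  0.        ,  0.        ,  1.        ]])}
top {'intrinsics': array([[441.21196348,   0.        , 284.45243506],
       [  0.        , 441.21196348, 208.15205623],
       [  0.        ,   0.        ,   1.        ]]), 'camera_from_world': array([[ 0.00910965, -0.99993938,  0.00618413,  0.32447365],
       [-0.99314263, -0.00976822, -0.11650019,  0.49528549],
       [ 0.11655354, -0.00508044, -0.99317142,  0.93180681],
       [ 0.        ,  0.        ,  0.        ,  1.        ]])}
```

View pics/top0.png

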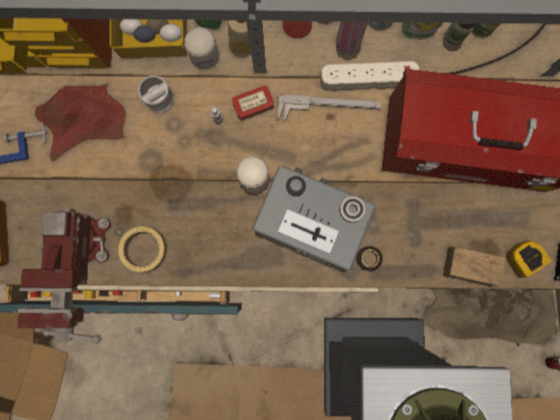

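View pics/scene0.png

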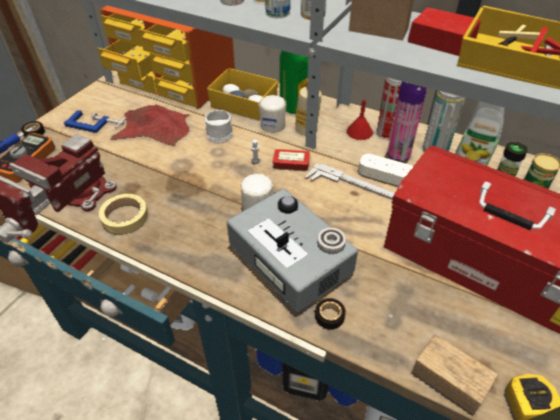

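```bash
python3 - <<'E'
import cv2,numpy as np
a=cv2.imread('pics/top0.png')[155:285,235:395]
b=cv2.imread('pics/scene0.png')[180:310,215:375]
f=lambda i:cv2.resize(i,None,fx=4.9,fy=4.4,interpolation=cv2.INTER_CUBIC)
cv2.imwrite('pics/ct.png',cv2.resize(a,None,fx=4.5,fy=4.5,interpolation=cv2.INTER_CUBIC))
cv2.imwrite('pics/cs.png',cv2.resize(b,None,fx=4.5,fy=4.5,interpolation=cv2.INTER_CUBIC))
E
```

```text
(no output)
```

View pics/ct.png

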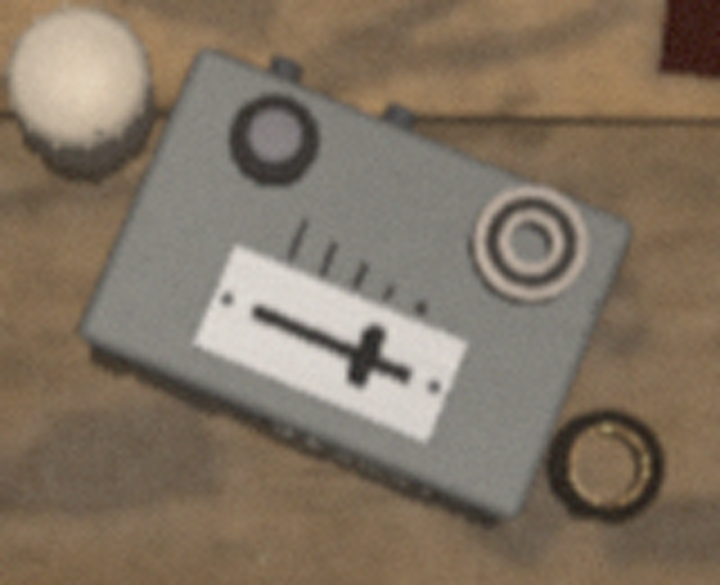

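View pics/cs.png

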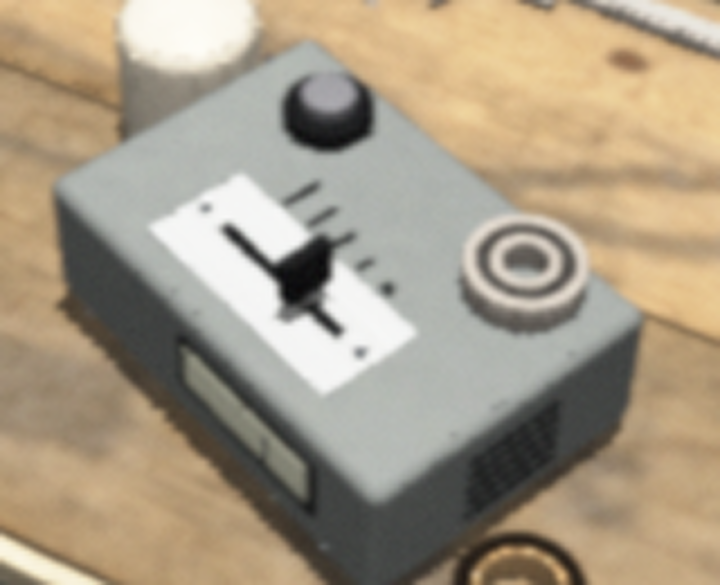

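```bash
cat > fit.py <<'E'
import numpy as np
from scipy.optimize import least_squares
from bench import imaging
def proj(n,P):
    p=imaging.camera_params(n); T=p['camera_from_world']; c=np.atleast_2d(P)@T[:3,:3].T+T[:3,3]
    u=c@p['intrinsics'].T; return u[:,:2]/u[:,2:]
def world(q,L):
    c,s=np.cos(q[2]),np.sin(q[2]); L=np.atleast_2d(L)
    return np.c_[q[0]+c*L[:,0]-s*L[:,1], q[1]+s*L[:,0]+c*L[:,1], L[:,2]]
E
python3 - <<'E'
from fit import *
C=[(.075,.11,.075),(.075,-.11,.075),(-.075,-.11,.075),(-.075,.11,.075)]; B=[(.044,.06,.093)]
O={'top':np.array([(205,50),(630,228),(510,518),(82,335),(273,136)])/4.5+[235,155],
   'scene':np.array([(312,42),(640,315),(375,500),(60,188),(327,95)])/4.5+[215,180]}
sc={'top':np.array([(227,298),(434,386)])/4.5+[235,155],'scene':np.array([(206,208),(361,352)])/4.5+[215,180]}
lv={'top':np.array([369,351])/4.5+[235,155],'scene':np.array([303,253])/4.5+[215,180]}
def r(q,ns):
    return np.concatenate([np.r_[(proj(n,world(q,C+B))-O[n]).ravel(),(proj(n,world(q,[(-.032,0,.075)]))-sc[n].mean(0)).ravel()] for n in ns])
for ns in (['top'],['scene'],['top','scene']):
    f=least_squares(r,[.6,0,-.3],args=(ns,)); q=f.x
    print(ns,q.round(4),np.degrees(q[2]),np.abs(f.fun).max(),f.fun.round(1))
for n in lv:
  for hz in (.108,.1):
    for t in (0,.016): print(n,hz,t,((proj(n,world(q,[(-.032,-.032+t,hz)]))-lv[n])).round(2))
print(world(q,[(-.032,-.09,0),(-.032,-.032,0),(-.032,.016,0),(.044,.06,0)]).round(4))
E
```

```text
['top'] [ 0.4683  0.2679 -0.3935] -22.545403688076295 2.4821784554240764 [-1.1 -2.2  2.  -0.8  1.5  2.  -2.5  0.3  0.3 -0.1 -0.3  0.5]
['scene'] [ 0.467  0.266 -0.394] -22.572618853836975 3.267117546659108 [-0.  -2.2  3.   0.1  0.   1.8 -3.3 -1.5  0.6 -0.6 -0.5  0.6]
['top', 'scene'] [ 0.4679  0.267  -0.3937] -22.556538543972614 3.4691326139250407 [-0.7 -2.   2.5 -0.6  2.   2.3 -2.   0.6  0.7  0.2  0.2  0.8 -0.3 -2.6
  2.6 -0.4 -0.3  1.2 -3.5 -2.   0.4 -1.  -0.8  0.1]
top 0.108 0 [[7.55 4.04]]
top 0.108 0.016 [[0.08 0.86]]
top 0.1 0 [[7.16 4.24]]
top 0.1 0.016 [[-0.23  1.1 ]]
scene 0.108 0 [[6.03 4.58]]
scene 0.108 0.016 [[ 0.36 -0.63]]
scene 0.1 0 [[5.99 7.49]]
scene 0.1 0.016 [[0.35 2.29]]
[[0.4038 0.1961 0.    ]
 [0.426  0.2497 0.    ]
 [0.4444 0.294  0.    ]
 [0.5315 0.3055 0.    ]]
```

Lever is at the first click (0.016). The charger pose is about (0.468, 0.267), yaw −22.56°. I'll go in with the gripper shut and tool x along the charger's +y.

```bash
cat > go.py <<'E'
from fit import *
from bench import get_state
from scipy.spatial.transform import Rotation as R
Q=[.4679,.267,-.3937]; TIP=.182
def rel(w):   # world TCP target -> tool shift
    s=get_state(); r=R.from_rotvec(s['tool_rot']); return r.inv().apply(np.array(w)-s['position']).round(4)
def crel(x,y,ztip): return rel(world(Q,[(x,y,ztip+TIP)])[0])
def where():
    s=get_state(); X=R.from_rotvec(s['tool_rot']).as_matrix(); p=s['position']
    c,n=np.cos(Q[2]),np.sin(Q[2]); d=p[:2]-np.array(Q[:2])
    print('t',round(s['time'],2),'chg xy',np.round([c*d[0]+n*d[1],-n*d[0]+c*d[1]],4),'tipz',round(p[2]-TIP,4),'yaw',np.degrees(np.arctan2(X[1,0],X[0,0])).round(2),'tilt',X[2,2].round(4),'F',np.round(s['ft_force'],2),'j',np.round(s['joint_positions'],2))
E
python3 - <<'E'
from go import *
where(); print(rel([.30,-.36,.42]),rel([.43,-.1,.42]),rel([.42,.22,.42]),'push dir',np.degrees(Q[2])+90)
E
```

```text
t 0.1 chg xy [ 0.0669 -0.9408] tipz 0.2218 yaw 15.06 tilt -1.0 F [0.6  0.55 0.04] j [ 1.32  0.32 -0.07  1.45  0.02  1.37 -0.06]
[ 0.1962 -0.2243 -0.0159] [ 0.3893 -0.4416 -0.0155] [ 0.4628 -0.7532 -0.015 ] push dir 67.4426516056995
```

Emit:
{"method": "step_arm", "body": {
  "increments": [
    {"claw": 0,"tx": 0.025,"ty": -0.028,"tz": -0.004,"spin": -6},
    {"claw": 0,"tx": 0.05,"ty": -0.056,"tz": -0.008,"spin": -12},
    {"claw": 0,"tx": 0.075,"ty": -0.084,"tz": -0.012,"spin": -18},
    {"claw": 0,"tx": 0.1,"ty": -0.112,"tz": -0.015,"spin": -24},
    {"claw": 0,"tx": 0.125,"ty": -0.14,"tz": -0.015,"spin": -30},
    {"claw": 0,"tx": 0.15,"ty": -0.168,"tz": -0.015,"spin": -37},
    {"claw": 0,"tx": 0.175,"ty": -0.196,"tz": -0.015,"spin": -44},
    {"claw": 0,"tx": 0.196,"ty": -0.224,"tz": -0.015,"spin": -51}
  ],
  "force": 20
}}

```text
time: 0.77
position: [0.3009, -0.3582, 0.4194]
tool_rot: [-2.628, -1.721, -0.0]
ft_force: [1.3, -0.6, 0.0]
grip_width: 0.476
```

```bash
python3 - <<'E'
from go import *
where(); print(rel([.43,-.1,.42]),rel([.42,.22,.42]))
E
```

```text
t 0.77 chg xy [ 0.0856 -0.6415] tipz 0.2374 yaw 66.46 tilt -1.0 F [ 1.35 -0.59  0.  ] j [ 1.15 -0.06 -0.31  1.85 -0.02  1.35  0.43]
[ 0.2883  0.0152 -0.0005] [ 5.777e-01 -1.217e-01 -4.000e-04]
```

Emit:
{"method": "step_arm", "body": {
  "increments": [
    {"claw": 0,"tx": 0.036,"ty": 0.002,"spin": -1},
    {"claw": 0,"tx": 0.072,"ty": 0.004,"spin": -1},
    {"claw": 0,"tx": 0.108,"ty": 0.006,"spin": -1},
    {"claw": 0,"tx": 0.144,"ty": 0.008,"spin": -1},
    {"claw": 0,"tx": 0.18,"ty": 0.01,"spin": -1},
    {"claw": 0,"tx": 0.216,"ty": 0.012,"spin": -1},
    {"claw": 0,"tx": 0.252,"ty": 0.014,"spin": -1},
    {"claw": 0,"tx": 0.288,"ty": 0.015,"spin": -1}
  ]
}}

```text
invalid input at $.increments[0]: expected keys claw, tx, ty, tz, spin
```

```bash
python3 - <<'E'
from go import *
where(); print(crel(-.032,-.055,.17))
E
```

```text
t 0.77 chg xy [ 0.0856 -0.6415] tipz 0.2374 yaw 66.46 tilt -1.0 F [ 1.35 -0.59  0.  ] j [ 1.15 -0.06 -0.31  1.85 -0.02  1.35  0.43]
[ 0.5843 -0.1276  0.0676]
```

Emit:
{"method": "step_arm", "body": {
  "increments": [
    {"claw": 0,"tx": 0.036,"ty": 0.002,"tz": 0,"spin": -1},
    {"claw": 0,"tx": 0.072,"ty": 0.004,"tz": 0,"spin": -1},
    {"claw": 0,"tx": 0.108,"ty": 0.006,"tz": 0,"spin": -1},
    {"claw": 0,"tx": 0.144,"ty": 0.008,"tz": 0,"spin": -1},
    {"claw": 0,"tx": 0.18,"ty": 0.01,"tz": 0,"spin": -1},
    {"claw": 0,"tx": 0.216,"ty": 0.012,"tz": 0,"spin": -1},
    {"claw": 0,"tx": 0.252,"ty": 0.014,"tz": 0,"spin": -1},
    {"claw": 0,"tx": 0.288,"ty": 0.015,"tz": 0,"spin": -1}
  ]
}}

```text
time: 1.43
position: [0.4308, -0.1015, 0.4196]
tool_rot: [2.619, 1.735, -0.001]
ft_force: [0.4, -0.8, 0.4]
grip_width: 0.01
```

```bash
python3 - <<'E'
from go import *
where(); print(crel(-.032,-.055,.17))
E
```

```text
t 1.43 chg xy [ 0.1071 -0.3546] tipz 0.2376 yaw 67.05 tilt -1.0 F [ 0.39 -0.8   0.37] j [ 0.9  -0.13 -0.66  1.89 -0.08  1.36 -0.14]
[ 0.2987 -0.1412  0.0674]
```

Emit:
{"method": "step_arm", "body": {
  "increments": [
    {"claw": 0,"tx": 0.038,"ty": -0.014,"tz": 0,"spin": 0},
    {"claw": 0,"tx": 0.076,"ty": -0.032,"tz": 0,"spin": 0},
    {"claw": 0,"tx": 0.113,"ty": -0.05,"tz": 0,"spin": 0},
    {"claw": 0,"tx": 0.15,"ty": -0.068,"tz": 0,"spin": 0},
    {"claw": 0,"tx": 0.187,"ty": -0.086,"tz": 0,"spin": 0},
    {"claw": 0,"tx": 0.224,"ty": -0.104,"tz": 0.015,"spin": 0},
    {"claw": 0,"tx": 0.261,"ty": -0.122,"tz": 0.03,"spin": 0},
    {"claw": 0,"tx": 0.297,"ty": -0.139,"tz": 0.04,"spin": 0}
  ]
}}

```text
time: 2.1
position: [0.4172, 0.2225, 0.38]
tool_rot: [2.617, 1.733, 0.0]
ft_force: [1.2, -0.4, -2.0]
grip_width: 0.006
```

```bash
python3 - <<'E'
from go import *
import cv2
where(); print(crel(-.032,-.05,.125),crel(-.032,-.05,.09))
cv2.imwrite('pics/w1.png',imaging.get_image('wrist'))
E
```

```text
t 2.1 chg xy [-0.0298 -0.0605] tipz 0.198 yaw 67.02 tilt -1.0 F [ 1.23 -0.44 -1.98] j [ 0.68 -0.02 -1.2   1.88 -0.02  1.27 -0.91]
[ 0.0106 -0.0025  0.0729] [ 0.0107 -0.0026  0.1079]
```

View pics/w1.png

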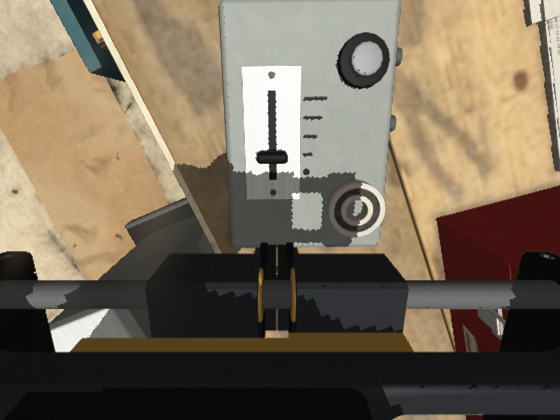

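Wrist view: lever (272,158) is level with the first bar (307,154). Screws are at (271,74) and (273,192), button at (368,58), fingertips near (278,250). I'll cross-check the pose with this view.

```bash
python3 - <<'E'
from go import *
L=[(-.032,.0,.075),(.044,.06,.093),(-.032,-.016,.108),(-.032,-.032,.108)]
print(proj('wrist',world(Q,L)).round(1)); print('screw mid 272,133; button 368,58; lever 272,158')
s=get_state(); print('tip proj',proj('wrist',np.r_[s['position'][:2],s['position'][2]-.182]).round(1))
E
```

```text
[[281.2 148.6]
 [377.7  73.9]
 [281.4 171.8]
 [281.3 191. ]]
screw mid 272,133; button 368,58; lever 272,158
tip proj [[277.2 261.6]]
```

Emit:
{"method": "step_arm", "body": {
  "increments": [
    {"claw": 0,"tx": 0.004,"ty": -0.001,"tz": 0.025,"spin": 0},
    {"claw": 0,"tx": 0.008,"ty": -0.002,"tz": 0.05,"spin": 0},
    {"claw": 0,"tx": 0.009,"ty": -0.003,"tz": 0.07,"spin": 0},
    {"claw": 0,"tx": 0.009,"ty": -0.003,"tz": 0.07,"spin": 0}
  ]
}}

```text
time: 2.48
position: [0.4175, 0.2293, 0.3069]
tool_rot: [-2.615, -1.735, 0.011]
ft_force: [-1.1, -0.3, -0.8]
grip_width: 0.01
```

```bash
python3 - <<'E'
from go import *
where(); print(crel(-.032,-.05,.125),crel(-.032,-.05,.09))
E
```

```text
t 2.48 chg xy [-0.0321 -0.0541] tipz 0.1249 yaw 67.15 tilt -1.0 F [-1.08 -0.29 -0.75] j [ 0.6   0.15 -1.21  1.96  0.15  1.14 -1.08]
[ 0.0041  0.0001 -0.0001] [0.0043 0.0003 0.0349]
```

The offsets could come from the arm still settling when the picture was taken. I'll check again at rest.

```bash
python3 - <<'E'
from go import *
import cv2
p0=proj('wrist',world(Q,[(-.032,.0,.075),(.044,.06,.093),(-.032,-.016,.108)]))
im=imaging.get_image('wrist')
L=[(-.032,.0,.075),(.044,.06,.093),(-.032,-.016,.108)]
print(p0.round(1)); p=proj('wrist',world(Q,L)); print(p.round(1)); s=get_state()
for u in p: cv2.drawMarker(im,tuple(int(round(v)) for v in u),(0,0,255),0,8,1)
cv2.imwrite('pics/w2.png',im); where()
E
```

```text
[[277.8 153.6]
 [412.2  48.9]
 [277.8 187.1]]
[[276.4 154.9]
 [408.6  51.8]
 [276.2 188. ]]
t 2.53 chg xy [-0.0316 -0.0535] tipz 0.1269 yaw 67.14 tilt -1.0 F [0.56 0.58 0.21] j [ 0.6   0.15 -1.21  1.95  0.15  1.14 -1.07]
```

View pics/w2.png

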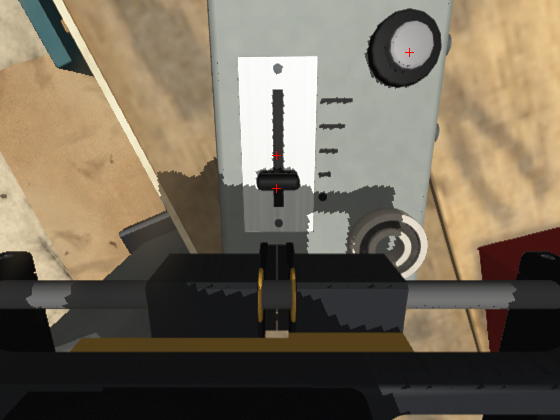

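At rest the fit is within about 3 mm. I'll descend beside the lever and find it by contact.

Emit:
{"method": "step_arm", "body": {
  "increments": [
    {"claw": 0,"tx": 0,"ty": 0,"tz": 0.018,"spin": 0},
    {"claw": 0,"tx": 0,"ty": 0,"tz": 0.034,"spin": 0},
    {"claw": 0,"tx": 0.004,"ty": 0,"tz": 0.034,"spin": 0},
    {"claw": 0,"tx": 0.008,"ty": 0,"tz": 0.034,"spin": 0},
    {"claw": 0,"tx": 0.01,"ty": 0,"tz": 0.034,"spin": 0},
    {"claw": 0,"tx": 0.01,"ty": 0,"tz": 0.034,"spin": 0}
  ]
}}

```text
time: 3.03
position: [0.4238, 0.2405, 0.2783]
tool_rot: [2.618, 1.736, 0.004]
ft_force: [0.0, -0.1, -0.3]
grip_width: 0.002
```

```bash
python3 -c "
from go import *
where()"
```

```text
t 3.03 chg xy [-0.0306 -0.0414] tipz 0.0963 yaw 67.09 tilt -1.0 F [ 0.03 -0.07 -0.26] j [ 0.51  0.24 -1.17  1.97  0.25  1.09 -1.17]
```

Emit:
{"method": "step_arm", "body": {
  "increments": [
    {"claw": 0,"tx": 0.002,"ty": 0,"tz": 0.004,"spin": 0},
    {"claw": 0,"tx": 0.004,"ty": 0,"tz": 0.004,"spin": 0},
    {"claw": 0,"tx": 0.006,"ty": 0,"tz": 0.004,"spin": 0},
    {"claw": 0,"tx": 0.008,"ty": 0,"tz": 0.004,"spin": 0},
    {"claw": 0,"tx": 0.008,"ty": 0,"tz": 0.004,"spin": 0},
    {"claw": 0,"tx": 0.008,"ty": 0,"tz": 0.004,"spin": 0}
  ]
}}

```text
time: 3.53
position: [0.4262, 0.2471, 0.2727]
tool_rot: [-2.618, -1.736, 0.0]
ft_force: [-0.3, 0.6, 0.9]
grip_width: 0.005
```

```bash
python3 -c "
from go import *
where()"
```

```text
t 3.53 chg xy [-0.0309 -0.0344] tipz 0.0907 yaw 67.08 tilt -1.0 F [-0.31  0.59  0.93] j [ 0.48  0.27 -1.16  1.96  0.28  1.09 -1.2 ]
```

Emit:
{"method": "step_arm", "body": {
  "increments": [
    {"claw": 0,"tx": 0.001,"ty": 0,"tz": 0,"spin": 0},
    {"claw": 0,"tx": 0.002,"ty": 0,"tz": 0,"spin": 0},
    {"claw": 0,"tx": 0.003,"ty": 0,"tz": 0,"spin": 0},
    {"claw": 0,"tx": 0.003,"ty": 0,"tz": 0,"spin": 0},
    {"claw": 0,"tx": 0.003,"ty": 0,"tz": 0,"spin": 0}
  ]
}}

```text
time: 3.95
position: [0.4273, 0.2497, 0.2726]
tool_rot: [2.619, 1.735, -0.0]
ft_force: [-1.0, 0.3, -0.3]
grip_width: 0.006
```

```bash
python3 -c "
from go import *
where()"
```

```text
t 3.95 chg xy [-0.0308 -0.0315] tipz 0.0906 yaw 67.07 tilt -1.0 F [-0.97  0.29 -0.33] j [ 0.47  0.28 -1.16  1.96  0.29  1.09 -1.21]
```

Emit:
{"method": "step_arm", "body": {
  "increments": [
    {"claw": 0,"tx": 0.001,"ty": 0,"tz": 0,"spin": 0},
    {"claw": 0,"tx": 0.002,"ty": 0,"tz": 0,"spin": 0},
    {"claw": 0,"tx": 0.003,"ty": 0,"tz": 0,"spin": 0},
    {"claw": 0,"tx": 0.003,"ty": 0,"tz": 0,"spin": 0}
  ]
}}

```text
time: 4.28
position: [0.4285, 0.2522, 0.2725]
tool_rot: [2.618, 1.735, -0.002]
ft_force: [-0.7, -2.2, 1.5]
grip_width: 0.007
```

```bash
python3 -c "
from go import *
where()"
```

```text
t 4.28 chg xy [-0.0307 -0.0288] tipz 0.0905 yaw 67.06 tilt -1.0 F [-0.67 -2.17  1.55] j [ 0.46  0.28 -1.15  1.95  0.29  1.09 -1.22]
```

Emit:
{"method": "step_arm", "body": {
  "increments": [
    {"claw": 0,"tx": 0.001,"ty": 0,"tz": 0,"spin": 0},
    {"claw": 0,"tx": 0.002,"ty": 0,"tz": 0,"spin": 0},
    {"claw": 0,"tx": 0.003,"ty": 0,"tz": 0,"spin": 0},
    {"claw": 0,"tx": 0.003,"ty": 0,"tz": 0,"spin": 0}
  ]
}}

```text
time: 4.62
position: [0.4294, 0.2542, 0.2724]
tool_rot: [2.618, 1.734, -0.006]
ft_force: [-1.7, -5.2, 4.4]
grip_width: 0.004
```

```bash
python3 -c "
from go import *
where()"
```

```text
t 4.62 chg xy [-0.0306 -0.0266] tipz 0.0904 yaw 67.03 tilt -1.0 F [-1.68 -5.16  4.37] j [ 0.45  0.29 -1.15  1.95  0.3   1.1  -1.23]
```

Contact is around tip y ≈ −0.0295. Next, over the first crest (≈ −0.0215).

Emit:
{"method": "step_arm", "body": {
  "increments": [
    {"claw": 0,"tx": 0.001,"ty": 0,"tz": 0,"spin": 0},
    {"claw": 0,"tx": 0.002,"ty": 0,"tz": 0,"spin": 0},
    {"claw": 0,"tx": 0.003,"ty": 0,"tz": 0,"spin": 0},
    {"claw": 0,"tx": 0.004,"ty": 0,"tz": 0,"spin": 0},
    {"claw": 0,"tx": 0.004,"ty": 0,"tz": 0,"spin": 0}
  ]
}}

```text
time: 5.03
position: [0.4309, 0.2577, 0.2723]
tool_rot: [2.618, 1.733, -0.007]
ft_force: [-2.8, -6.3, 4.2]
grip_width: 0.003
```

```bash
python3 -c "
from go import *
where()"
```

```text
t 5.03 chg xy [-0.0306 -0.0228] tipz 0.0903 yaw 67.02 tilt -1.0 F [-2.83 -6.31  4.16] j [ 0.43  0.3  -1.14  1.94  0.31  1.1  -1.24]
```

Emit:
{"method": "step_arm", "body": {
  "increments": [
    {"claw": 0,"tx": 0.001,"ty": 0,"tz": 0,"spin": 0},
    {"claw": 0,"tx": 0.002,"ty": 0,"tz": 0,"spin": 0},
    {"claw": 0,"tx": 0.003,"ty": 0,"tz": 0,"spin": 0},
    {"claw": 0,"tx": 0.003,"ty": 0,"tz": 0,"spin": 0},
    {"claw": 0,"tx": 0.003,"ty": 0,"tz": 0,"spin": 0}
  ]
}}

```text
time: 5.45
position: [0.4325, 0.2622, 0.2728]
tool_rot: [-2.618, -1.735, -0.002]
ft_force: [0.5, 1.2, 0.1]
grip_width: 0.004
```

```bash
python3 -c "
from go import *
where()"
```

```text
t 5.45 chg xy [-0.0308 -0.018 ] tipz 0.0908 yaw 67.08 tilt -1.0 F [0.52 1.21 0.09] j [ 0.42  0.31 -1.14  1.93  0.31  1.1  -1.25]
```

It clicked into the second notch (force fell to 0). Contact with the next rise should come at ≈ −0.0135, crest ≈ −0.0055.

Emit:
{"method": "step_arm", "body": {
  "increments": [
    {"claw": 0,"tx": 0.002,"ty": 0,"tz": 0,"spin": 0},
    {"claw": 0,"tx": 0.004,"ty": 0,"tz": 0,"spin": 0},
    {"claw": 0,"tx": 0.006,"ty": 0,"tz": 0,"spin": 0},
    {"claw": 0,"tx": 0.008,"ty": 0,"tz": 0,"spin": 0},
    {"claw": 0,"tx": 0.008,"ty": 0,"tz": 0,"spin": 0}
  ]
}}

```text
time: 5.87
position: [0.4354, 0.2684, 0.2724]
tool_rot: [2.618, 1.734, -0.005]
ft_force: [-1.4, -3.9, 2.5]
grip_width: 0.004
```

```bash
python3 -c "
from go import *
where()"
```

```text
t 5.87 chg xy [-0.0305 -0.0112] tipz 0.0904 yaw 67.05 tilt -1.0 F [-1.4  -3.86  2.5 ] j [ 0.4   0.32 -1.13  1.92  0.33  1.11 -1.27]
```

Emit:
{"method": "step_arm", "body": {
  "increments": [
    {"claw": 0,"tx": 0.001,"ty": 0,"tz": 0,"spin": 0},
    {"claw": 0,"tx": 0.002,"ty": 0,"tz": 0,"spin": 0},
    {"claw": 0,"tx": 0.003,"ty": 0,"tz": 0,"spin": 0},
    {"claw": 0,"tx": 0.003,"ty": 0,"tz": 0,"spin": 0}
  ]
}}

```text
time: 6.2
position: [0.4364, 0.2707, 0.2723]
tool_rot: [2.617, 1.733, -0.007]
ft_force: [-3.1, -5.1, 3.8]
grip_width: 0.002
```

```bash
python3 -c "
from go import *
where()"
```

```text
t 6.2 chg xy [-0.0305 -0.0087] tipz 0.0903 yaw 67.03 tilt -1.0 F [-3.1  -5.12  3.84] j [ 0.39  0.33 -1.13  1.91  0.34  1.11 -1.27]
```

Emit:
{"method": "step_arm", "body": {
  "increments": [
    {"claw": 0,"tx": 0.001,"ty": 0,"tz": 0,"spin": 0},
    {"claw": 0,"tx": 0.002,"ty": 0,"tz": 0,"spin": 0},
    {"claw": 0,"tx": 0.003,"ty": 0,"tz": 0,"spin": 0},
    {"claw": 0,"tx": 0.003,"ty": 0,"tz": 0,"spin": 0},
    {"claw": 0,"tx": 0.003,"ty": 0,"tz": 0,"spin": 0}
  ]
}}

```text
time: 6.62
position: [0.4377, 0.2738, 0.2723]
tool_rot: [2.618, 1.734, -0.004]
ft_force: [-1.6, -3.5, 1.8]
grip_width: 0.005
```

```bash
python3 -c "
from go import *
where()"
```

```text
t 6.62 chg xy [-0.0305 -0.0053] tipz 0.0903 yaw 67.04 tilt -1.0 F [-1.62 -3.48  1.79] j [ 0.38  0.34 -1.12  1.91  0.34  1.11 -1.28]
```

Right at the crest. A small push more.

Emit:
{"method": "step_arm", "body": {
  "increments": [
    {"claw": 0,"tx": 0.001,"ty": 0,"tz": 0,"spin": 0},
    {"claw": 0,"tx": 0.002,"ty": 0,"tz": 0,"spin": 0},
    {"claw": 0,"tx": 0.002,"ty": 0,"tz": 0,"spin": 0},
    {"claw": 0,"tx": 0.002,"ty": 0,"tz": 0,"spin": 0}
  ]
}}

```text
time: 6.95
position: [0.4388, 0.2771, 0.2729]
tool_rot: [-2.618, -1.736, -0.002]
ft_force: [0.3, 0.8, -0.5]
grip_width: 0.006
```

```bash
python3 -c "
from go import *
where()"
```

```text
t 6.95 chg xy [-0.0308 -0.0019] tipz 0.0909 yaw 67.09 tilt -1.0 F [ 0.3   0.77 -0.45] j [ 0.37  0.34 -1.12  1.9   0.34  1.11 -1.28]
```

Snapped in and free of force. Back off 10 mm, rise, and look.

Emit:
{"method": "step_arm", "body": {
  "increments": [
    {"claw": 0,"tx": -0.008,"ty": 0,"tz": 0,"spin": 0},
    {"claw": 0,"tx": -0.012,"ty": 0,"tz": -0.01,"spin": 0},
    {"claw": 0,"tx": -0.012,"ty": 0,"tz": -0.03,"spin": 0},
    {"claw": 0,"tx": -0.012,"ty": 0,"tz": -0.05,"spin": 0},
    {"claw": 0,"tx": -0.012,"ty": 0,"tz": -0.05,"spin": 0},
    {"claw": 0,"tx": -0.012,"ty": 0,"tz": -0.05,"spin": 0},
    {"claw": 0,"tx": -0.012,"ty": 0,"tz": -0.05,"spin": 0}
  ]
}}

```text
time: 7.53
position: [0.4338, 0.2653, 0.3222]
tool_rot: [2.619, 1.735, -0.0]
ft_force: [-0.0, -1.0, -0.6]
grip_width: 0.003
```

```bash
python3 - <<'E'
from go import *
import cv2
where(); print(crel(.044,.06,.14))
w=imaging.get_image('wrist')
cv2.imwrite('pics/w3.png',w)
E
```

```text
t 7.53 chg xy [-0.0308 -0.0147] tipz 0.1402 yaw 67.06 tilt -1.0 F [-0.04 -1.01 -0.6 ] j [ 0.47  0.24 -1.18  1.87  0.24  1.19 -1.19]
[0.0752 0.0743 0.0001]
```

View pics/w3.png

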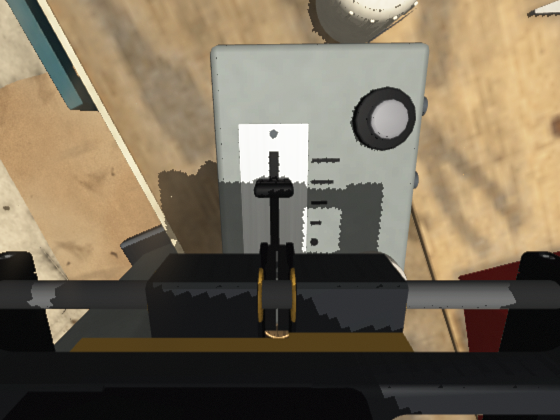

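Lever (273,187) stands level with the third bar (row 181; dot 241, bars 223/203/181/160). Now over to the button.

Emit:
{"method": "step_arm", "body": {
  "increments": [
    {"claw": 0,"tx": 0.025,"ty": 0.025,"tz": 0,"spin": 0},
    {"claw": 0,"tx": 0.05,"ty": 0.05,"tz": 0,"spin": 0},
    {"claw": 0,"tx": 0.076,"ty": 0.074,"tz": 0,"spin": 0},
    {"claw": 0,"tx": 0.076,"ty": 0.074,"tz": 0.015,"spin": 0},
    {"claw": 0,"tx": 0.076,"ty": 0.074,"tz": 0.03,"spin": 0},
    {"claw": 0,"tx": 0.076,"ty": 0.074,"tz": 0.035,"spin": 0},
    {"claw": 0,"tx": 0.076,"ty": 0.074,"tz": 0.035,"spin": 0},
    {"claw": 0,"tx": 0.076,"ty": 0.074,"tz": 0.035,"spin": 0}
  ]
}}

```text
time: 8.25
position: [0.5306, 0.3062, 0.2871]
tool_rot: [2.618, 1.736, -0.003]
ft_force: [0.3, -0.3, -0.2]
grip_width: 0.002
```

```bash
python3 - <<'E'
from go import *
import cv2
where(); cv2.imwrite('pics/s4.png',cv2.resize(imaging.get_image('scene')[160:310,200:390],None,fx=4,fy=4,interpolation=cv2.INTER_CUBIC))
E
```

```text
t 8.25 chg xy [0.0429 0.0603] tipz 0.1051 yaw 67.11 tilt -1.0 F [ 0.29 -0.31 -0.23] j [ 0.22  0.53 -1.03  1.66  0.48  1.23 -1.31]
```

View pics/s4.png

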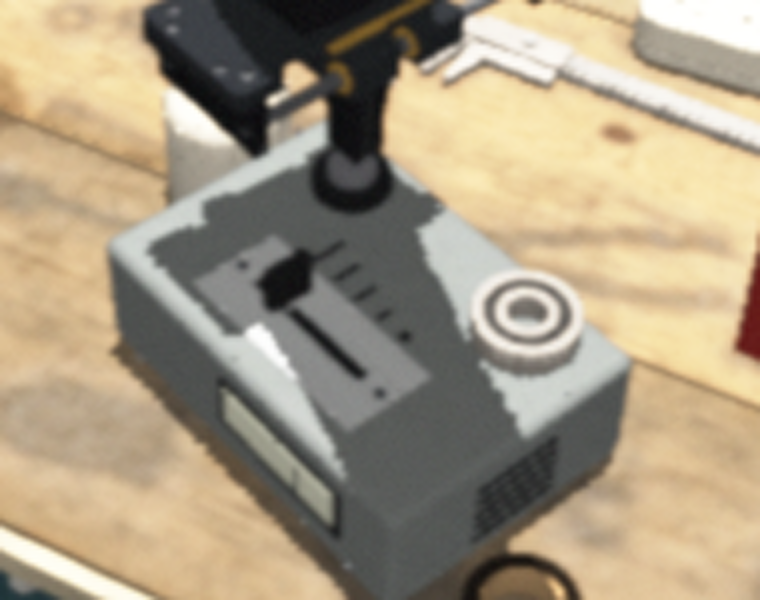

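```bash
python3 -c "
from go import *
print(proj('scene',world(Q,[(-.032,y,.108) for y in (0,.016,.032)])).round(1),'seen ~(272,227)')"
```

```text
[[277.1 230.5]
 [271.7 225.5]
 [266.3 220.6]] seen ~(272,227)
```

Emit:
{"method": "step_arm", "body": {
  "increments": [
    {"claw": 0,"tx": 0,"ty": 0,"tz": 0.006,"spin": 0},
    {"claw": 0,"tx": 0,"ty": 0,"tz": 0.01,"spin": 0},
    {"claw": 0,"tx": 0,"ty": 0,"tz": 0.013,"spin": 0},
    {"claw": 0,"tx": 0,"ty": 0,"tz": 0.016,"spin": 0},
    {"claw": 0,"tx": 0,"ty": 0,"tz": 0.016,"spin": 0},
    {"claw": 0,"tx": 0,"ty": 0,"tz": 0.016,"spin": 0}
  ]
}}

```text
time: 8.8
position: [0.5318, 0.3062, 0.2719]
tool_rot: [2.618, 1.735, -0.001]
ft_force: [-1.1, -2.1, 2.6]
grip_width: 0.004
```

```bash
python3 -c "
from go import *
where()"
```

```text
t 8.8 chg xy [0.044  0.0607] tipz 0.0899 yaw 67.04 tilt -1.0 F [-1.1  -2.09  2.56] j [ 0.21  0.55 -1.01  1.67  0.5   1.2  -1.32]
```

Emit:
{"method": "step_arm", "body": {
  "increments": [
    {"claw": 0,"tx": 0,"ty": 0,"tz": 0.002,"spin": 0},
    {"claw": 0,"tx": 0,"ty": 0,"tz": 0.004,"spin": 0},
    {"claw": 0,"tx": 0,"ty": 0,"tz": 0.005,"spin": 0},
    {"claw": 0,"tx": 0,"ty": 0,"tz": 0.005,"spin": 0},
    {"claw": 0,"tx": 0,"ty": 0,"tz": 0.005,"spin": 0}
  ]
}}

```text
time: 9.22
position: [0.5318, 0.3066, 0.2694]
tool_rot: [2.617, 1.734, -0.0]
ft_force: [-5.3, -6.0, 18.2]
grip_width: 0.005
```

```bash
python3 -c "
from go import *
where()"
```

```text
t 9.22 chg xy [0.0438 0.0611] tipz 0.0874 yaw 67.04 tilt -1.0 F [-5.26 -6.02 18.24] j [ 0.21  0.55 -1.01  1.67  0.5   1.2  -1.32]
```

The button bottomed out (18 N at tip z 0.0874). Release and rise.

Emit:
{"method": "step_arm", "body": {
  "increments": [
    {"claw": 0,"tx": 0,"ty": 0,"tz": -0.01,"spin": 0},
    {"claw": 0,"tx": 0,"ty": 0,"tz": -0.03,"spin": 0},
    {"claw": 0,"tx": 0,"ty": 0,"tz": -0.06,"spin": 0},
    {"claw": 0,"tx": -0.02,"ty": -0.02,"tz": -0.09,"spin": 0},
    {"claw": 0,"tx": -0.05,"ty": -0.05,"tz": -0.1,"spin": 0},
    {"claw": 0,"tx": -0.08,"ty": -0.07,"tz": -0.1,"spin": 0},
    {"claw": 0,"tx": -0.08,"ty": -0.07,"tz": -0.1,"spin": 0},
    {"claw": 0,"tx": -0.08,"ty": -0.07,"tz": -0.1,"spin": 0}
  ]
}}

```text
time: 9.88
position: [0.4352, 0.2584, 0.3665]
tool_rot: [2.616, 1.727, 0.0]
ft_force: [0.6, 0.6, 0.1]
grip_width: 0.006
```

```bash
python3 - <<'E'
from go import *
import cv2
where(); w=imaging.get_image('wrist'); s=imaging.get_image('scene')
cv2.imwrite('pics/f5.png',np.hstack([cv2.resize(w[:300,150:470],(400,375)),cv2.resize(s[170:320,210:370],(400,375),interpolation=cv2.INTER_CUBIC)]))
E
```

```text
t 9.88 chg xy [-0.0268 -0.0205] tipz 0.1845 yaw 66.87 tilt -1.0 F [0.57 0.58 0.07] j [ 0.56  0.18 -1.23  1.82  0.18  1.26 -1.13]
```

View pics/f5.png

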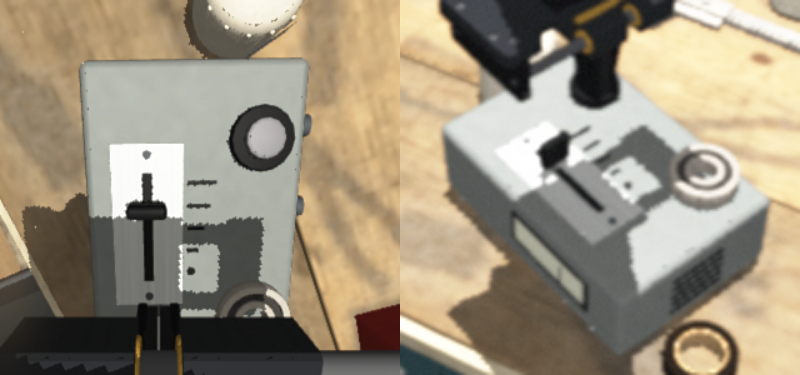

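The lever (146,211) is still at the third bar (row 206). The button (267,137) stands proud of its collar, and the filter, bearing and tape haven't moved. Handing in.

```bash
python3 -c "
from bench import workorder; print(workorder.close_job())"
```

```text
the job is handed in; nothing more can be done
None
```

I pushed the lever from the first click to the third and pressed the start button once. I then handed the job in at about 9.9 s of the 48 s; no verdict is reported.

- **Lever:** I pushed it with the closed fingertips in small steps. At each crest the force rose to about 6–7 N, then fell to zero as the lever snapped. I stopped right after the second snap. Wrist pictures before and after the press show it level with the third bar, and the scene picture fits the 0.048 m place within about 2 px.
- **Button:** It bottomed out at 18 N with the tip at z 0.087 m, then I let it go. The last picture shows it standing up out of its collar.
- **Charger and bystanders:** In the last pictures the charger, bearing and filter look unmoved and the tape is where it was. I judged this by eye and did not measure it. The gripper was clear, with the tip at z 0.18 m and force near zero.
- **Disagreements:** My first wrist-camera check was about 10 mm off, probably because the arm was still moving. Repeated closer to rest, it agreed with my charger position to about 3 mm, with the lever top perhaps 5 mm off. I therefore found the lever by touch instead of relying on the pictures alone. One move call was refused because a field was missing; nothing moved.

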